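# Crack open the under-sink shut-off valve by one click

### The arm

A 7-joint arm with a two-finger parallel gripper is mounted at the origin on the work surface. World frame = base frame: x ahead of the robot, y to its left, z up, the work surface at z = 0. Lengths are in mm, angles in rad, forces in N, time in s.
With the tool pointing down it reaches from about 400 to 850 mm from the base axis. Payload 6.9 kg.
Tool frame: the origin (TCP) lies midway between the tips of the shut fingers; the grasp point (between the pads) lies 19 mm behind it; z points along the fingers, y is the direction in which the jaws open and shut (so a half turn about z gives the same grasp; the last joint's range is limited). The gripper opens to 85 mm and grips with 20 to 120 N. Pads are 22 mm wide; open, the fingers measure 114 mm over their backs; the gripper's body (76 mm by 85 mm) begins 54 mm behind the grasp point. The pads swing forward as they close: fully open they stand 13 mm farther back than shut.
Start: joints at [-0.995, 0.507, -0.238, 1.5, 0.126, 1.149, -0.155], TCP at [283.515, 556.983, 231.275] pointing down, gripper open.
Joint ranges: [-3.08, 3.08], [-0.24, 2.05], [-1.43, 1.35], [0, 2.5], [-1.52, 4.66], [0.17, 1.96], [-2.89, 2.89]. Speed limits (rad/s): [2.39, 2.39, 3.14, 3.14, 3.14, 3.14, 3.14].

### API

Orientations are given as a unit quaternion [w, x, y, z].
In Python, from cell import arm, optics, sign_off, regions_of, tip_of gives the robot as it stands.
- The arm moves only by the tool step_arm, never from a script. Its argument "steps" is a list of rows, each a list of 6 numbers: the shift along the tool's x, y, z in units of 800 mm (1.0 is 800 mm), then the turn, a rotation vector about the tool's x, y, z in units of 30 degrees (1.0 is 30 degrees). A call has 1 to 20 rows; each row shifts and turns the commanded pose from where the row before left it, along the tool's axes as they then stand; what a row does not reach is not made up. A row lasts 1/12 s, in which the tool goes at most 41.7 mm and 7.16 degrees, less where a joint would pass 70% of its speed; a pose out of reach is approached as far as the arm can. A call with a number of a shift or a turn outside -1 to 1 is refused whole. A call with a gripper value outside its range is refused whole. "claw" is the opening, from -1 (shut) to 1 (fully open), set as the call begins (left out, the last holds). The fingers move at their own pace and stop on an object; "squeeze" is the grip in N (left out, the last holds). Time passes only in rows, so rows that do not move let the fingers close. It gives the time, the measured TCP pose, the force and the opening at its end, in the units of the state.
- arm.read_state(): the state, without advancing time (a new reading comes with each control period).
- optics.grab_frame(name): name is "scene" or "top"; returns the picture (480x640x3 uint8, red, green, blue); there is no depth.
- optics.camera_model(name): a dict with "camera_matrix" (3x3 intrinsics, pixels), "origin" and "attitude" of the camera in the world. Camera axes: x right, y down, z forward; pixel columns grow to the right and rows downward; lengths in mm; the calibration is good to about 2 mm. A picture is of the moment at which its call begins. camera_model takes no time and is no camera call.
- sign_off(): hands the job in, once; it reports no verdict.
Trained networks look in the newest picture that a camera, given by its name, has taken for a name from the list of things; names that differ only in an ending like _2 or _b are one class to them, and where a whole thing is asked for, a point or a joint stands for the part that bears it (a point fixed in the world has none). Each returns a list of dicts, best first, with "conf" (0 to 1); they miss things now and then, are a little off and sometimes report something else, mostly with a low value. They report only what shows in the picture. A call takes as long as a camera call. They do not tell look-alikes from the thing itself.
- regions_of(camera, label): "region" (480x640 bool, what is visible of it) and "box" ([left, top, right, bottom] in pixels, round what is visible of it).
- tip_of(camera, label): "uv" ([column, row] in pixels: a listed point, or the origin of a listed thing).
The state is a dict: "time": time; "joint_positions": joint angles; "dq": joint speeds; "joint_efforts": joint torques, N m; "position": TCP position; "eef_rot": TCP orientation; "contact_force": force on the tool from outside, world axes, zero at the start; "ft_torque": the same for the moment, N m; "grip_width": finger opening in mm.
Only numpy, scipy, OpenCV 4.12 (cv2) and the standard library are available. Lean on these libraries where they do the work, as an engineer would, in place of code of your own. Each camera call takes 0.05 s, during which the arm holds its last target. There are 200 camera calls.

### The job

The chrome shut-off valve beside the turntable is shut: with a fingertip laid on the knurled wheel in its top, roll the top of the wheel towards the valve's outlet pipe until it clicks into the next detent, half open, and leave it resting there. Do not let it roll on past that click, and take the finger away. Pick nothing up, and leave the bottle, tin, jar and brush standing as they are.

Things in the scene. Friction and masses are not known exactly. Their poses are not given: they have to be found in the camera images.
- valve: Chrome shut-off valve, fixed. Origin at board level under the middle of its housing, z up. Housing: rounded box 90 (x) x 64 (y) mm, top 84 mm above the board. Its +x points to the outlet: on that side only, a brass nut and an 18 mm pipe leave level at 52 mm height and elbow down to the board, reaching 114 mm from the origin. Dark lines on top mark the detents; the long middle pair is half open.
- wheel_crest (a point): Top of the knurled wheel's rim, mid-width, 91 mm above the valve's origin (stays put as the wheel turns). White plastic wheel, 72 mm diameter, 32 mm wide, level axle along the valve's y; it stands 7 mm proud of the housing top through a slot, 42 mm of it showing along x. Grippy rim with one black line across it; it does not give way downwards.
- wheel (a joint): Turn of the wheel, rad: 0 shut (start, within 0.05), 0.5 half open (next detent, black line at the crest), 1.0 fully open (not wanted). Grows as the crest rolls to the valve's +x; one detent is 18 mm of rim. Spring detent: about 2 N along the rim carries it over 0.25, then let go it snaps to 0.5; past 0.75 it runs on to 1.0. Stops at -0.1 and 1.1.
- turntable: Grey plastic turntable, 250 mm diameter, top 18 mm above the board, stiff (it does not turn). Origin under its centre at board level. It may stand to the left or the right of the valve.
- spray_bottle: Empty green spray bottle with a white trigger head, 68 mm diameter, 206 mm tall, loose on the turntable. Origin: centre of its underside. Leave alone.
- tin: Closed plain steel tin, 74 mm diameter, 74 mm tall, loose on the turntable. Origin: centre of its underside. Leave alone.
- jar: Clear glass jar with a steel lid, 66 mm diameter, 90 mm tall, loose on the turntable. Origin: centre of its underside. Leave alone.
- brush: Yellow scrub brush, bristles down, 100 x 44 x 36 mm, loose on the turntable. Origin: centre of its underside, x along its length. Leave alone.
Not all that is in view belongs to the job. Leave any orange look-alike of the valve alone.

How it is judged:
By the outcome, as a careful person would: the job done as asked, in the order asked, and still so for the second after the job is handed in, with the robot touching nothing.
It also fails if it takes over 40 s, if anything falls off the work surface, if the arm or the gripper's body presses on something with over 40 N, if the wrist force passes 120 N, or if a joint passes its speed limit or range.

## Working session

There is one attempt and no reset: what is moved stays moved. The work goes in short steps, Python scripts to look and compute and a tool call to move; the robot and the scene stay as the last step left them, time stands still between calls to the robot, and variables do not carry over. Pictures are saved under pics/ and viewed, about 8 in all and at most 12, crops included, and the job is handed in when it is done.

Besides the shell and the picture viewer there is one more tool, called after "Call:" as name(argument=value, ...), one argument or row to a line, values as JSON. step_arm: Moves the arm, as the interface text tells. Its arguments: {"type":"object","properties":{"steps":{"type":"array"},"claw":{"type":"number"},"squeeze":{"type":"number"}},"required":["steps"]}

```bash
mkdir -p pics; cat > h.py <<'E'
import numpy as np,cv2
from cell import arm,optics,sign_off,regions_of,tip_of
from scipy.spatial.transform import Rotation as R
def cam(n):
    m=optics.camera_model(n);K=np.array(m["camera_matrix"]);o=np.array(m["origin"],float);a=np.array(m["attitude"],float)
    A=a if a.shape==(3,3) else R.from_quat(a,scalar_first=True).as_matrix()
    return K,o,A
def at_z(n,uv,z):
    K,o,A=cam(n);d=A@np.linalg.solve(K,[uv[0],uv[1],1]);return o+d*(z-o[2])/d[2]
def proj(n,p):
    K,o,A=cam(n);q=K@(A.T@(np.array(p)-o));return q[:2]/q[2]
def save(n,f,box=None,s=1):
    im=optics.grab_frame(n)[:,:,::-1]
    if box: im=im[box[1]:box[3],box[0]:box[2]]
    cv2.imwrite("pics/"+f,cv2.resize(im,None,fx=s,fy=s,interpolation=cv2.INTER_CUBIC))
E
python3 - <<'E'
from h import *
print({k:np.round(v,3).tolist() for k,v in arm.read_state().items()})
for n in("scene","top"):
    save(n,n+"0.png");print(n,optics.camera_model(n))
    for l,z in(("valve",0),("wheel_crest",91),("turntable",0)):
        for d in tip_of(n,l):print(l,d["conf"],np.round(d["uv"]),at_z(n,d["uv"],z).round(1))
    for d in regions_of(n,"valve"):print("reg",d["conf"],d["box"])
E
```

```text
{'time': 0.0, 'joint_positions': [-0.995, 0.508, -0.238, 1.501, 0.126, 1.149, -0.155], 'dq': [-0.0, 0.001, 0.001, -0.001, 0.001, -0.001, 0.001], 'joint_efforts': [-0.0, -62.061, -2.187, -24.966, 0.013, 0.012, 0.0], 'position': [283.319, 556.533, 230.449], 'eef_rot': [-0.0, 0.233, 0.972, -0.001], 'contact_force': [-0.949, 0.357, -0.282], 'ft_torque': [-0.007, 0.002, -0.001], 'grip_width': 85.614}
scene {'camera_matrix': array([[498.76991142,   0.        , 310.84882297],
       [  0.        , 498.76991142, 239.65983659],
       [  0.        ,   0.        ,   1.        ]]), 'origin': array([ 798.539578  , -380.78068607,  871.17620089]), 'attitude': array([-0.26295283,  0.91347531,  0.30022514, -0.07926873])}
valve 0.95 [364. 224.] [555.4 160.1   0. ]
valve 0.74 [421. 168.] [575.3 365.2   0. ]
valve 0.71 [292. 181.] [363.6 161.7   0. ]
wheel_crest 0.91 [429. 140.] [574.6 364.7  91. ]
wheel_crest 0.89 [293. 148.] [357.9 174.9  91. ]
wheel_crest 0.61 [369. 205.] [563.1 147.6  91. ]
turntable 0.88 [238. 317.] [ 479.2 -155.5    0. ]
turntable 0.33 [363. 224.] [553.  159.3   0. ]
reg 0.86 [34
[... 192 characters left out ...]
   , 623.7834045 , 243.76463954],
       [  0.        ,   0.        ,   1.        ]]), 'origin': array([ 392.53293534,    9.44047321, 1263.3600322 ]), 'attitude': array([ 0.04237001, -0.70453776,  0.7080335 , -0.02280106])}
valve 0.97 [267. 319.] [358.  161.9   0. ]
valve 0.95 [170. 206.] [589.6 362.9   0. ]
valve 0.77 [268. 226.] [547.3 159.7   0. ]
wheel_crest 0.89 [266. 220.] [547.3 153.5  91. ]
wheel_crest 0.79 [260. 319.] [359.6 164.1  91. ]
wheel_crest 0.7 [160. 206.] [575.9 356.7  91. ]
turntable 0.81 [426. 259.] [ 476.5 -161.2    0. ]
reg 0.89 [218.5, 282.0, 291.3, 342.8]
reg 0.84 [225.8, 186.1, 296.1, 245.7]
reg 0.74 [123.9, 177.2, 196.0, 234.2]
reg 0.68 [379.2, 278.2, 429.7, 300.1]
```

```bash
python3 -c "
import cv2,numpy as np
a=cv2.imread('pics/scene0.png');b=cv2.imread('pics/top0.png')
cv2.imwrite('pics/both.png',cv2.resize(np.vstack([a,b]),(450,600)) if 0 else cv2.resize(np.hstack([a,b]),(800,300)))"
```

```text
(no output)
```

View pics/scene0.png

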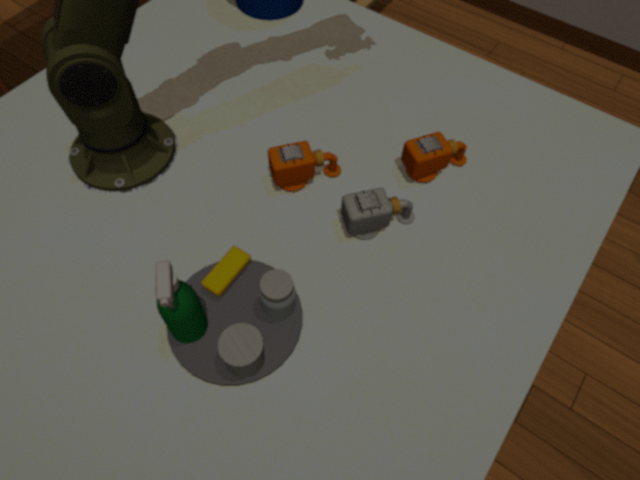

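View pics/top0.png

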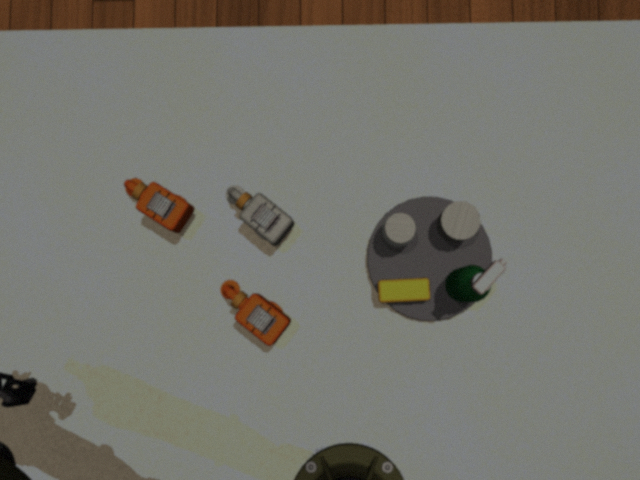

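The scene shows three candidates. The chrome/grey valve is at scene (368,208) and top (262,216). The orange look-alikes are at scene (297,163) and (430,155), and top (262,318) and (160,206). Only the grey one is chrome, with its pipe towards the upper left in the top view. I'll confirm it in an enlarged crop and refine the pose.

```bash
python3 - <<'E'
from h import *
from scipy.optimize import least_squares
obs=[]
T=optics.grab_frame("top");S=optics.grab_frame("scene")
a=cv2.resize(T[170:260,210:310][:,:,::-1],(500,450),interpolation=cv2.INTER_CUBIC)
b=cv2.resize(S[175:250,330:425][:,:,::-1],(570,450),interpolation=cv2.INTER_CUBIC)
cv2.imwrite("pics/crop.png",cv2.resize(np.hstack([a,b]),None,fx=.74,fy=.74))
cv2.imwrite("pics/ct.png",cv2.resize(a,(800,600)) if 0 else cv2.resize(T[175:250,215:305][:,:,::-1],(720,600),interpolation=cv2.INTER_CUBIC))
# fit valve pose: box outlines of grey mask
regs={}
for n,c in(("top",(262,216)),("scene",(368,208))):
    r=[d for d in regions_of(n,"valve") if d["region"][c[1],c[0]]][0];regs[n]=r["region"].astype(np.uint8)
def sil(n,x,y,yaw):
    c,s=np.cos(yaw),np.sin(yaw);m=np.zeros((480*4,640*4),np.uint8)
    def put(P):
        P=np.array(P,float);W=np.c_[x+c*P[:,0]-s*P[:,1],y+s*P[:,0]+c*P[:,1],P[:,2]]
        q=np.array([proj(n,w) for w in W]);h=cv2.convexHull(((q+.5)*4).astype(np.float32)).round().astype(np.int32);cv2.fillConvexPoly(m,h,1)
    put([[i,j,k] for i in(-42,42) for j in(-29,29) for k in(0,84)]+[[i,j,k] for i,j in((45,20),(38,32)) for i in(i,-i) for j in(j,-j) for k in(0,84)])
    put([[i,j,k] for i in(-21,21) for j in(-16,16) for k in(84,88)])
    put([[i,j,k] for i in(45,105) for j in(-9,9) for k in(43,61)])
    put([[i,j,k] for i in(96,114) for j in(-7,7) for k in(0,52)])
    return cv2.resize(m*255,(640,480),interpolation=cv2.INTER_AREA)/255.
def cost(p): return sum(np.abs(sil(n,p[0],p[1],p[2])-regs[n]).sum() for n in regs)
from scipy.optimize import minimize
best=min((minimize(cost,[552,158,y0],method="Nelder-Mead",options=dict(initial_simplex=[[552,158,y0],[560,158,y0],[552,166,y0],[552,158,y0+.15]],maxfev=90)) for y0 in(.3,.7,1.1)),key=lambda r:r.fun)
x,y,yaw=best.x;print(best.x.round(3),best.fun,[r.sum() for r in regs.values()])
print("crest px",[proj(n,[x,y,91]).round(1) for n in regs])
for n in regs:
  for d in tip_of(n,"wheel_crest"):print(n,np.round(d["uv"],1),d["conf"])
E
```

```text
Traceback (most recent call last):
  File "h.py", line 11, in proj
    K,o,A=cam(n);q=K@(A.T@(np.array(p)-o));return q[:2]/q[2]
          ~~~^^^
  File "h.py", line 5, in cam
    m=optics.camera_model(n);K=np.array(m["camera_matrix"]);o=np.array(m["origin"],float);a=np.array(m["attitude"],float)
ValueError: time passes only in moves, steps and waits
```

View pics/crop.png

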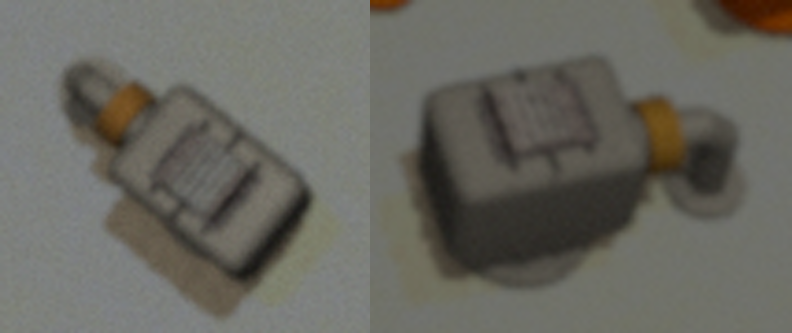

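The crop confirms a chrome housing with a brass nut and the pipe to the upper left, at top crop (85,85). The wheel patch centre is at crop (205,175), which is top (265,217). The pose fit needs the camera model cached, so I'll rerun it that way.

```bash
sed -i 's/^def cam/import functools\n@functools.cache\ndef cam/' h.py; python3 - <<'E'
from h import *
from scipy.optimize import minimize
regs={}
for n,c in(("top",(262,216)),("scene",(368,208))):
    optics.grab_frame(n)
    r=[d for d in regions_of(n,"valve") if d["region"][c[1],c[0]]][0];regs[n]=r["region"].astype(np.uint8)
B=[[(i,j,k) for a,b in((42,29),(45,20),(36,32)) for i in(-a,a) for j in(-b,b) for k in(0,84)],
 [(i,j,k) for i in(-21,21) for j in(-16,16) for k in(84,88)],[(i,j,k) for i in(45,105) for j in(-9,9) for k in(43,61)],
 [(i,j,k) for i in(96,114) for j in(-7,7) for k in(0,52)]]
def sil(n,x,y,yaw):
    c,s=np.cos(yaw),np.sin(yaw);m=np.zeros((1920,2560),np.uint8)
    for P in B:
        q=np.array([proj(n,(x+c*i-s*j,y+s*i+c*j,k)) for i,j,k in P])
        cv2.fillConvexPoly(m,cv2.convexHull(((q+.5)*4).astype(np.float32)).round().astype(np.int32),1)
    return cv2.resize(m*255,(640,480),interpolation=cv2.INTER_AREA)/255.
cost=lambda p,ns=("top","scene"): sum(np.abs(sil(n,*p)-regs[n]).sum() for n in ns)
for ns in(("top","scene"),("top",),("scene",)):
    b=min((minimize(cost,[552,158,y0],args=(ns,),method="Nelder-Mead",options=dict(initial_simplex=[[552,158,y0],[560,158,y0],[552,166,y0],[552,158,y0+.15]],maxfev=90)) for y0 in(.5,.9)),key=lambda r:r.fun)
    x,y,w=b.x;print(ns,b.x.round(3),round(b.fun),[int(r.sum()) for r in regs.values()],[proj(n,[x,y,91]).round(1) for n in regs])
for n in regs:
  for d in tip_of(n,"wheel_crest"):print(n,np.round(d["uv"],1),d["conf"],at_z(n,d["uv"],91).round(1))
# by eye: wheel patch centre / notches in top crop and scene crop (crop px)
t=lambda u,v:(210+u/3.7,170+v/3.7); s=lambda u,v:(330+(u-370)/4.44,175+v/4.44)
for nm,n,p in(("patch","top",t(205,175)),("notch","top",t(237,130)),("notch","top",t(174,220)),("patch","scene",s(541,118)),("notch","scene",s(520,75)),("notch","scene",s(557,165))):print(nm,n,at_z(n,p,88 if nm=="patch" else 84).round(1))
E
```

```text
('top', 'scene') [553.586 156.174   0.903] 1030 [2159, 2537] [array([264.4, 216.6]), array([366.9, 199.5])]
('top',) [555.181 158.599   0.937] 355 [2159, 2537] [array([263.2, 215.8]), array([368.3, 199. ])]
('scene',) [553.782 153.3     0.841] 574 [2159, 2537] [array([265.9, 216.5]), array([366.2, 200.5])]
top [162.2 204.5] 0.88 [578.4 352.5  91. ]
top [259.6 319. ] 0.83 [360.3 164.2  91. ]
top [263.4 219.7] 0.75 [547.7 158.1  91. ]
scene [430.2 143.4] 0.95 [581.1 359.   91. ]
scene [364.4 199.5] 0.94 [549.7 153.1  91. ]
patch top [552.7 154.7  88. ]
notch top [576.6 138.7  84. ]
notch top [529.9 171.1  84. ]
patch scene [557.9 155.7  88. ]
notch scene [536.3 172.9  84. ]
notch scene [575.9 141.4  84. ]
```

Crest is at about (554,156,91) and the outlet yaw is about 0.92 rad. The independent estimates agree within about 3 mm. Next I shut the gripper and travel over to it at height.

Call:
step_arm(
  steps=[
    [-0.035,-0.02,0,0,0,0],
    [-0.035,-0.02,0,0,0,0],
    [-0.035,-0.02,0,0,0,0],
    [-0.035,-0.02,0,0,0,0],
    [-0.035,-0.02,0,0,0,0],
    [-0.035,-0.02,0,0,0,0],
    [-0.035,-0.02,0,0,0,0],
    [-0.035,-0.02,0,0,0,0],
    [-0.035,-0.02,0,0,0,0],
    [-0.035,-0.02,0,0,0,0],
    [-0.035,-0.02,0,0,0,0],
    [-0.035,-0.02,0,0,0,0],
    [-0.035,-0.02,0,0,0,0],
    [-0.035,-0.02,0,0,0,0],
    [-0.035,-0.02,0,0,0,0],
    [0,0,0,0,0,0],
    [0,0,0,0,0,0],
  ],
  claw=-1,
)

```text
time: 2.42
position: [549.9, 150.2, 231.1]
eef_rot: [0.0, 0.235, 0.972, -0.0]
contact_force: [-0.7, 0.9, 0.5]
grip_width: 0.3
```

```bash
python3 - <<'E'
from h import *
s=arm.read_state();r=R.from_quat(s["eef_rot"],scalar_first=True).as_matrix()
print(s["time"],np.round(s["joint_positions"],2),np.round(s["position"],1),r.round(3),s["grip_width"],np.round(s["contact_force"],2))
E
```

```text
2.4167 [-0.21  0.42 -0.15  1.65  0.07  1.08  0.72] [549.9 150.2 231.1] [[-0.889  0.458  0.   ]
 [ 0.458  0.889 -0.001]
 [-0.    -0.001 -1.   ]] 0.2706717482712994 [-0.68  0.94  0.46]
```

Call:
step_arm(
  steps=[
    [0,0,0.0105,0,0,0.222],
    [0,0,0.0105,0,0,0.222],
    [0,0,0.0105,0,0,0.222],
    [0,0,0.0105,0,0,0.222],
    [0,0,0.0105,0,0,0.222],
    [0,0,0.0105,0,0,0.222],
    [0,0,0.0105,0,0,0.222],
    [0,0,0.0105,0,0,0.222],
    [0,0,0.0105,0,0,0.222],
    [0,0,0.0105,0,0,0.222],
    [0,0,0.0105,0,0,0.222],
    [0,0,0.0105,0,0,0.222],
    [0,0,0.0105,0,0,0.222],
    [0,0,0.0105,0,0,0.222],
    [0,0,0.0105,0,0,0.222],
    [0,0,0,0,0,0],
    [0,0,0,0,0,0],
  ],
)

```text
time: 3.83
position: [548.2, 154.0, 105.0]
eef_rot: [-0.0, 0.893, 0.45, -0.001]
contact_force: [-0.5, 0.5, -0.8]
grip_width: 0.1
```

```bash
python3 - <<'E'
from h import *
s=arm.read_state();r=R.from_quat(s["eef_rot"],scalar_first=True).as_matrix()
print(s["time"],np.round(s["joint_positions"],2),np.round(s["position"],1),r.round(3),np.round(s["contact_force"],2))
T=optics.grab_frame("top");S=optics.grab_frame("scene")
a=cv2.resize(T[170:260,210:310][:,:,::-1],(400,360),interpolation=cv2.INTER_CUBIC)
b=cv2.resize(S[160:250,325:425][:,:,::-1],(400,360),interpolation=cv2.INTER_CUBIC)
cv2.imwrite("pics/near.png",np.hstack([a,b]))
print(proj("top",s["position"]),proj("scene",s["position"]))
E
```

```text
3.8333 [-0.51  0.57  0.3   1.82 -0.23  0.79 -0.73] [548.2 154.  105. ] [[ 0.596  0.803 -0.001]
 [ 0.803 -0.596  0.   ]
 [-0.001 -0.001 -1.   ]] [-0.52  0.48 -0.79]
[264.67479973 218.46611389] [364.7316284  194.47625302]
```

View pics/near.png

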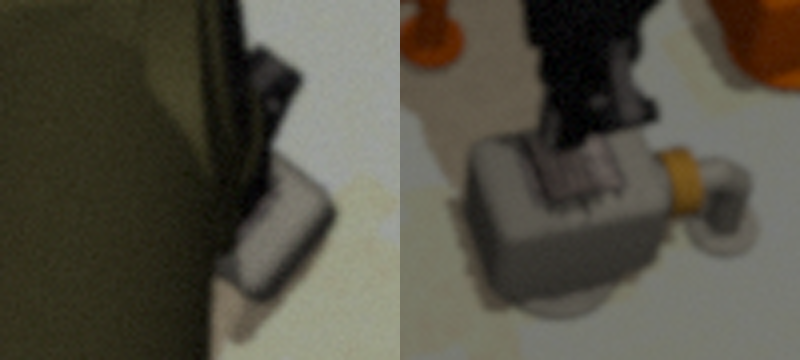

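The fingertip sits just above the wheel patch: tip at right crop (572,140), wheel showing below it. I'll centre it slightly and come down carefully.

Call:
step_arm(
  steps=[
    [-0.0025,0.004,0.005,0,0,0],
    [0,0,0.005,0,0,0],
    [0,0,0.004,0,0,0],
    [0,0,0,0,0,0],
    [0,0,0,0,0,0],
  ],
)

```text
time: 4.35
position: [550.1, 148.9, 93.8]
eef_rot: [-0.0, 0.894, 0.447, -0.0]
contact_force: [0.2, -0.3, -0.3]
grip_width: -0.1
```

Call:
step_arm(
  steps=[
    [0,0,0.001,0,0,0],
    [0,0,0.001,0,0,0],
    [0,0,0,0,0,0],
    [0,0,0,0,0,0],
  ],
)

```text
time: 4.68
position: [550.3, 149.1, 92.5]
eef_rot: [-0.0, 0.894, 0.447, 0.0]
contact_force: [0.8, 0.6, -0.7]
grip_width: 0.3
```

Call:
step_arm(
  steps=[
    [0,0,0.001,0,0,0],
    [0,0,0,0,0,0],
    [0,0,0,0,0,0],
  ],
)

```text
time: 4.93
position: [550.3, 149.1, 91.7]
eef_rot: [0.0, 0.894, 0.447, -0.0]
contact_force: [-0.4, -1.1, -0.3]
grip_width: -0.0
```

Call:
step_arm(
  steps=[
    [0,0,0.001,0,0,0],
    [0,0,0,0,0,0],
    [0,0,0,0,0,0],
  ],
)

```text
time: 5.18
position: [550.4, 149.1, 91.0]
eef_rot: [0.0, 0.894, 0.447, 0.0]
contact_force: [-0.3, 0.3, 2.7]
grip_width: -0.0
```

Contact begins at z≈91, as it should. I'll press a little harder.

Call:
step_arm(
  steps=[
    [0,0,0.001,0,0,0],
    [0,0,0,0,0,0],
    [0,0,0,0,0,0],
  ],
)

```text
time: 5.43
position: [550.6, 149.2, 90.9]
eef_rot: [-0.0, 0.894, 0.447, 0.001]
contact_force: [-1.6, -0.5, 8.2]
grip_width: -0.2
```

Call:
step_arm(
  steps=[
    [0.0015,0,0,0,0,0],
    [0.0015,0,0,0,0,0],
    [0.0015,0,0,0,0,0],
    [0.0015,0,0,0,0,0],
    [0.0015,0,0,0,0,0],
    [0,0,0,0,0,0],
  ],
)

```text
time: 5.93
position: [554.6, 154.2, 91.0]
eef_rot: [0.0, 0.894, 0.447, 0.001]
contact_force: [-0.8, -0.4, 7.8]
grip_width: -0.2
```

Call:
step_arm(
  steps=[
    [0.0015,0,0,0,0,0],
    [0.0015,0,0,0,0,0],
    [0.0015,0,0,0,0,0],
    [0.0015,0,0,0,0,0],
    [0.0015,0,0,0,0,0],
    [0,0,0,0,0,0],
  ],
)

```text
time: 6.43
position: [558.7, 159.2, 91.0]
eef_rot: [0.0, 0.894, 0.447, 0.001]
contact_force: [-1.2, 1.3, 8.3]
grip_width: -0.1
```

Rolled about 13 mm of rim, which should be past 0.25 and well short of 0.75. Now I lift straight up and move aside to look.

Call:
step_arm(
  steps=[
    [0,0,-0.005,0,0,0],
    [0,0,-0.02,0,0,0],
    [0,0,-0.04,0,0,0],
    [0,0,-0.04,0,0,0],
    [0,0,-0.04,0,0,0],
    [-0.02,-0.04,0,0,0,0],
    [-0.02,-0.04,0,0,0,0],
    [-0.02,-0.04,0,0,0,0],
    [-0.02,-0.04,0,0,0,0],
    [-0.02,-0.04,0,0,0,0],
    [-0.02,-0.04,0,0,0,0],
    [0,0,0,0,0,0],
    [0,0,0,0,0,0],
  ],
)

```text
time: 7.52
position: [344.7, 197.4, 206.4]
eef_rot: [-0.0, 0.894, 0.449, -0.0]
contact_force: [0.3, -0.2, 0.6]
grip_width: 0.4
```

```bash
python3 - <<'E'
from h import *
print(arm.read_state()["time"])
T=sum(optics.grab_frame("top").astype(float) for _ in range(6))/6;S=sum(optics.grab_frame("scene").astype(float) for _ in range(6))/6
f=lambda I:cv2.resize(np.clip(I*1.7,0,255).astype(np.uint8)[:,:,::-1],(400,400),interpolation=cv2.INTER_CUBIC)
cv2.imwrite("pics/after.png",np.hstack([f(T[190:245,237:292]),f(S[175:230,338:393])]))
for n in("top","scene"):
  for k in(-18,0,18): print(n,k,proj(n,[554+.605*k,156+.796*k,91-abs(k)*.25]).round(1))
E
```

```text
7.5167
top -18 [272.3 222.3]
top 0 [264.5 216.4]
top 18 [257.4 211.1]
scene -18 [358.1 203.1]
scene 0 [367.1 199.6]
scene 18 [375.5 198.9]
```

View pics/after.png

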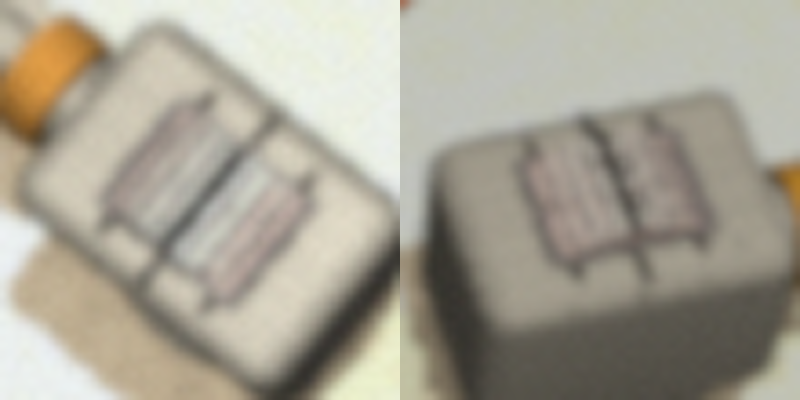

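The black line, from crop (150,270) to (270,120), lies exactly between the long middle pair of marks in both views. The wheel is at half open and the finger is clear, so I'm handing in.

```bash
python3 -c "
from cell import sign_off
print(sign_off())"
```

```text
the job is handed in; nothing more can be done
None
```

The chrome valve is now half open, and I've handed the job in. With the gripper shut, I pressed a fingertip on the wheel with about 8 N and rolled its top about 13 mm towards the outlet. I then lifted straight off so the detent could snap it home.

- **Wheel position:** afterwards, both cameras showed the black line at the crest, in line with the long middle pair of marks.
- **Arm:** it was well clear of the valve at about 7.5 s, and the measured force was close to zero.
- **Other objects:** I never reached near the turntable or touched the orange look-alikes. I took no separate picture afterwards to check the bottle, tin, jar and brush.
- **Disagreements:** nothing failed on the robot. My separate position estimates for the valve differed by a few mm, and the contact height of 91 mm matched the description.

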